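# Tare the dial scale with the empty carrying tray on it

### The arm

A 6-joint arm with a two-finger parallel gripper is mounted at the origin on the work surface. World frame = base frame: x ahead of the robot, y to its left, z up, the work surface at z = 0. Lengths are in m, angles in rad, forces in N, time in s.
With the tool pointing down it reaches from about 0.3 to 0.825 m from the base axis. Payload 5.4 kg.
Tool frame: the origin (TCP) lies between the finger pads; the fingertips stand 14 mm ahead of it and the grasp point (between the pads) lies 5 mm behind it; z points along the fingers, y is the line along which they close (so a half turn about z gives the same grasp; the last joint's range is limited). The gripper opens to 92 mm and grips with 3 to 60 N. Pads are 20 mm wide; open, the fingers measure 128 mm over their backs; the gripper's body (75 mm by 189 mm) begins 69 mm behind the grasp point.
Start: joints at [-0.21, 0.158, 1.597, -0, 1.386, -0.21], TCP at [0.575, -0, 0.229] pointing down, gripper open.
Joint ranges: [-2.91, 2.91], [-0.94, 2.29], [0.18, 2.7], [-1.29, 4.43], [0.17, 2.64], [-3, 3]. Speed limits (rad/s): [2.57, 2.57, 3.14, 3.14, 3.14, 3.14].

### API

Orientations are given as a unit quaternion [x, y, z, w].
In Python, from station import env, eoat, planner, cams, finder gives the robot as it stands. Calls block until the motion is done:
- env.movep(position, orientation): joint-space move of the TCP to a pose.
- env.move_linear(position, ori=None, max_speed=0.15): straight line of the TCP; ori=None keeps the orientation; max_speed is the mean speed in m/s.
- env.set_joints(angles): joint-space move.
- eoat.command_gripper(opening, newtons=None): finger opening in m; newtons is the grip in N (None keeps the last); returns when the fingers have stopped.
- env.pause(seconds).
- planner.solve_ik(position, orientation): joint angles nearest the present ones, or None.
- env.get_state(): the state.
- cams.snapshot(name): name is "scene" or "side" or "wrist"; returns a dict with "image" (420x560x3 uint8, red, green, blue), "vertical_fov" (degrees; the focal length in pixels is half the picture's height over the tangent of half this angle, whatever the lens; pixels are square), "cx", "cy" (the principal point, pixels), "camera_from_world" (4x4, takes a point from world to camera coordinates). Camera axes: x right, y down, z forward; pixel columns grow to the right and rows downward; lengths in m; the calibration is good to about 2 mm. A picture is of the moment at which its call begins. There is no depth.
A pose or a line that the arm cannot do raises env.Unreachable and nothing moves.
- env.job_done(): hands the job in; it is judged then, once.
Trained networks look in the newest picture that a camera, given by its name, has taken for a name from the list of things; names that differ only in an ending like _2 or _b are one class to them, and where a whole thing is asked for, a point or a joint stands for the part that bears it (a point fixed in the world has none). Each returns a list of dicts, best first, with "p" (0 to 1); they miss things now and then, are a little off and sometimes report something else, mostly with a low value. They report only what shows in the picture. A call takes as long as a camera call. They do not tell look-alikes from the thing itself.
- finder.outline_of(camera, query): "region" (420x560 bool, what is visible of it) and "location" ([column, row] in pixels, amid what is visible of it).
The state is a dict: "time_s": time; "qpos": joint angles; "qvel": joint speeds; "joint_torque": joint torques, N m; "position": TCP position; "tcp_rot": TCP orientation; "force": force on the tool from outside, world axes, zero at the start; "ft_torque": the same for the moment, N m; "gripper_width": finger opening in m; "grasp_force": force on a finger pad.
Only numpy, scipy, OpenCV 4.12 (cv2) and the standard library are available. Lean on these libraries where they do the work, as an engineer would, in place of code of your own. Each camera call takes 0.05 s, during which the arm holds its last target. There are 200 camera calls.

### The job

Get the dial scale ready to weigh the next order: lift the empty steel tray by its arched handle, set it down gently and flat in the middle of the scale's platform and let go. Then roll the ribbed zero-setting thumbwheel in the scale's deck, between platform and dial, with a fingertip, turning the dial card until its zero mark stands under the pointer with the tray still on the platform. Leave the other things on the counter where they are.

Things in the scene. Friction and masses are not known exactly. Their poses are not given: they have to be found in the camera images.
- tray_mid (a point): Centre of the empty steel tray, 55 mm above its underside; z up. Open box 150 mm (its x) by 110 mm (y), walls 38 mm high, 3 mm thick; 0.3 to 0.6 kg. Fixed arched handle of 10 mm round bar in the tray's y-z plane, rising from the middles of the long sides; its straight top, 64 mm long along y, has its bar axis 50 mm above this point (105 mm above the underside). The only tray with a handle.
- platform_mid (a point): Centre of the upper face of the scale's steel platform (180 mm along x, 190 mm along y). x points along the scale from the platform towards the dial, z up. Unloaded its face is 132 mm above the counter.
- platform (a joint): How far the sprung platform is pressed down, m: 0 unloaded, 6 mm per kg (about 1.6 N per mm), damped; hard stop at 0.016. The scale itself is fixed to the counter.
- wheel_top (a point): Topmost point of the rim of the black ribbed thumbwheel (40 mm diameter, 11 mm thick), 7.5 mm out of its slot in the flat deck, 109.5 mm above the counter, 117 mm from the platform's centre towards the dial. Axes as the platform's: axle along x, so the rim rolls along y. Rigid axle; the point does not move. 27 mm to the platform's edge, 28 mm to the slope of the dial; clear along y.
- zero_wheel (a joint): Angle of the thumbwheel, rad; grows as the top of the rim is rolled towards +y (20 mm of roll is 1 rad). Stays where left (about 1 N at the rim turns it). It turns the dial card under the pointer: each rad of growth turns the card 0.5 rad clockwise seen from above the dial, the way that load turns the pointer; rolling back turns it anticlockwise. Stops at -3 and 7.
- dial_mid (a point): Centre of the round white dial (116 mm across) on the sloping face at the scale's far end, at the axle of pointer and card. z is square to the dial, out of it; x points down its slope, away from the platform; y as the platform's y. Fixed to the scale.
- zero_mark (a point): The zero mark on the turning dial card, 50 mm from the dial's centre: the long stroke with a round dot at its inner end. Its x points from the mark to the dial's centre, z out of the dial. It turns with the card; at wheel angle 0 it stands at the dial's upper edge, nearest the platform.
- pointer_tip (a point): Tip of the black pointer, 50 mm from its axle at the dial's centre; it lies on the zero mark when the scale shows zero. Load turns the pointer clockwise seen from above the dial, 2.62 rad (150 degrees) per kg, whatever the card does; unloaded it points at the platform. Short strokes on the card are 50 g (7.5 degrees) apart. The scale may start somewhat off zero.
- tray: The same tray; origin at the centre of its underside, axes as tray_mid.
- sauce_tub: Bystander: small white lidded tub, 64 mm across, 42 mm high; origin at the centre of its underside.
- pickle_tub: Bystander: white lidded tub, 80 mm across, 55 mm high; origin at the centre of its underside.
- pepper_pot: Bystander: steel pepper pot, 44 mm across, 75 mm high; origin at the centre of its underside.
- soy_bottle: Bystander: amber bottle, 60 mm across, 190 mm high; origin at the centre of its underside.
- vinegar_jar: Bystander: glass jar, 72 mm across, 100 mm high; origin at the centre of its underside.
- ladle: Bystander: wooden-handled spoon lying flat, 240 mm long; origin at the centre of its underside.
Things that resemble listed ones, but are neither listed nor needed, are in the scene too. What is shaped like the tray but purple or yellow is not meant.

How it is judged:
On the way, in this order (a step that is already met when the one before it is completed fails the run):
1. the tray has been set on the platform and let go (x of tray_mid in the frame of platform_mid between -0.03 and 0.03 m and y of tray_mid in the frame of platform_mid between -0.03 and 0.03 m and z of tray_mid in the frame of platform_mid between 0.05 and 0.059 m and angle between tray_mid's own z axis and vertical below 0.06 rad and linear speed of tray below 0.02 m/s and contact force between the fingers and tray below 0.05 N), for 0.3 s.
2. the zero mark has been brought under the pointer with the wheel, tray on the platform (x of tray_mid in the frame of platform_mid between -0.03 and 0.03 m and y of tray_mid in the frame of platform_mid between -0.03 and 0.03 m and z of tray_mid in the frame of platform_mid between 0.05 and 0.059 m and angle between tray_mid's own z axis and vertical below 0.06 rad and y of pointer_tip in the frame of zero_mark between -0.004 and 0.004 m and distance between pointer_tip and zero_mark below 0.01 m), for 0.2 s.
At the end, for the whole second after the job is handed in: The tray stands flat on the platform alone (tilt under 0.06 rad), its centre within 30 mm of the platform's centre along both platform axes, at rest and released; the pointer's tip is within 4 mm of the zero mark, sideways (about 30 g) (all of step 2 and linear speed of tray below 0.02 m/s and contact force between the fingers and tray below 0.05 N and velocity of joint platform below 0.005 m/s and velocity of joint zero_wheel below 0.05 rad/s); the robot touches nothing.
It fails at once if the tray is dropped or slammed onto the platform (faster than 0.35 m/s within 30 mm above it), or the platform is pressed down more than 11 mm (value of joint platform above 0.011 m or (horizontal distance between tray_mid and platform_mid below 0.06 m and z of tray_mid in the frame of platform_mid below 0.085 m and linear speed of tray above 0.35 m/s)).
It fails at once if another thing on the counter moved by more than 30 mm (distance of any of sauce_tub, pickle_tub, pepper_pot, soy_bottle, vinegar_jar, ladle from where it was at the start of the episode above 0.03 m).
It also fails if it takes over 72 s, if anything falls off the work surface, if the arm or the gripper's body presses on something with over 40 N, if the wrist force passes 120 N, or if a joint passes its speed limit or range.

## Working session

There is one attempt and no reset: what is moved stays moved. The work goes in short steps, each a Python script; the robot and the scene stay as the last script left them, time stands still between calls to the robot, and variables do not carry over. Pictures are saved under pics/ and viewed, at most 10 in all, crops included, and the job is handed in when it is done.

```bash
mkdir -p pics
cat > h.py <<'E'
import numpy as np, cv2
from station import env, eoat, planner, cams, finder
def K(s):
    f=210/np.tan(np.radians(s["vertical_fov"])/2); return f,s["cx"],s["cy"]
def proj(s,P):
    T=np.array(s["camera_from_world"]); f,cx,cy=K(s)
    p=np.atleast_2d(P)@T[:3,:3].T+T[:3,3]; return np.c_[f*p[:,0]/p[:,2]+cx,f*p[:,1]/p[:,2]+cy]
def onz(s,uv,z):
    T=np.array(s["camera_from_world"]); f,cx,cy=K(s); R=T[:3,:3]
    c=-R.T@T[:3,3]; d=R.T@np.array([(uv[0]-cx)/f,(uv[1]-cy)/f,1]); return c+d*(z-c[2])/d[2]
def save(s,n,crop=None,k=1):
    im=s["image"][:,:,::-1]
    if crop: a,b,c,d=crop; im=im[b:d,a:c]
    cv2.imwrite(f"pics/{n}.png",cv2.resize(im,None,fx=k,fy=k,interpolation=cv2.INTER_CUBIC))
E
python3 - <<'E'
from h import *
ss={n:cams.snapshot(n) for n in("scene","side")}
im=np.hstack([ss[n]["image"] for n in ss])[:,:,::-1]
for n in ss:
    save(ss[n],n,None,1.4)
    s=ss[n];T=np.array(s["camera_from_world"]);print(n,-T[:3,:3].T@T[:3,3],s["vertical_fov"],s["cx"],s["cy"])
    for q in("tray","platform","wheel_top","zero_wheel","zero_mark","pointer_tip","dial_mid","soy_bottle","vinegar_jar"):
        try:
            print(q,[(round(r["p"],2),np.round(r["location"]).tolist(),int(r["region"].sum())) for r in finder.outline_of(n,q)[:4]])
        except Exception as e: print(q,e)
E
```

```text
scene [ 1.53303407 -0.2003919   0.83494611] 47.20717511858559 275.49315254488084 208.64311191607837
tray [(0.94, [255.0, 216.0], 1942), (0.64, [186.0, 194.0], 1711), (0.57, [186.0, 266.0], 2662)]
platform [(0.6, [361.0, 197.0], 2803)]
wheel_top [(0.77, [368.0, 238.0], 9851), (0.57, [192.0, 228.0], 629)]
zero_wheel [(0.6, [374.0, 265.0], 26), (0.51, [367.0, 228.0], 27), (0.3, [363.0, 195.0], 2860), (0.2, [371.0, 259.0], 2015)]
zero_mark [(0.76, [371.0, 261.0], 1613)]
pointer_tip [(0.46, [374.0, 265.0], 15)]
dial_mid [(0.71, [375.0, 260.0], 2062)]
soy_bottle [(0.63, [463.0, 218.0], 1346), (0.49, [374.0, 260.0], 2031)]
vinegar_jar [(0.61, [448.0, 199.0], 912)]
side [-0.27924831  0.78327824  0.9015877 ] 53.71250342897395 275.9976320855887 212.60391208022415
tray [(0.78, [295.0, 202.0], 978), (0.69, [375.0, 227.0], 310), (0.58, [299.0, 242.0], 1428), (0.25, [212.0, 244.0], 2572)]
platform [(0.98, [210.0, 242.0], 2643)]
wheel_top [(0.96, [206.0, 253.0], 5840)]
zero_wheel []
zero_mark [(0.74, [210.0, 242.0], 2629), (0.41, [193.0, 221.0], 15)]
pointer_tip []
dial_mid [(0.52, [183.0, 223.0], 281)]
soy_bottle [(0.63, [120.0, 280.0], 1065), (0.38, [313.0, 212.0], 168)]
vinegar_jar [(0.96, [141.0, 311.0], 1096)]
```

View pics/scene.png

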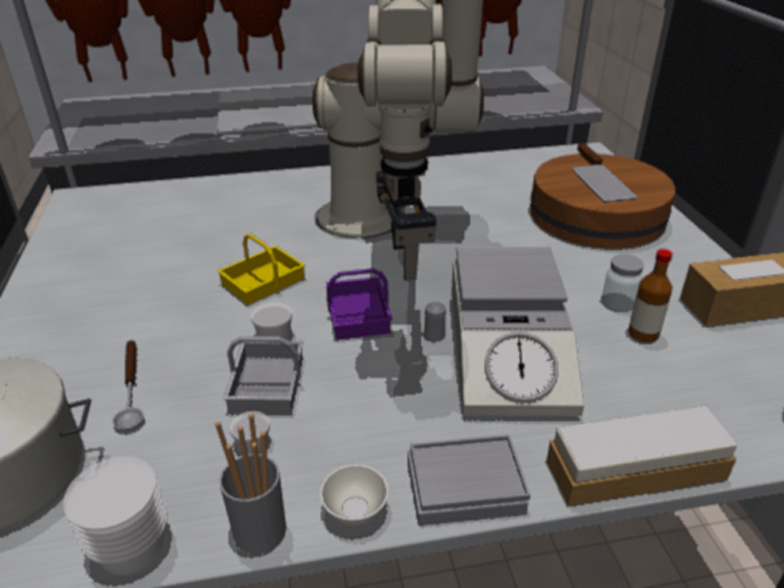

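View pics/side.png

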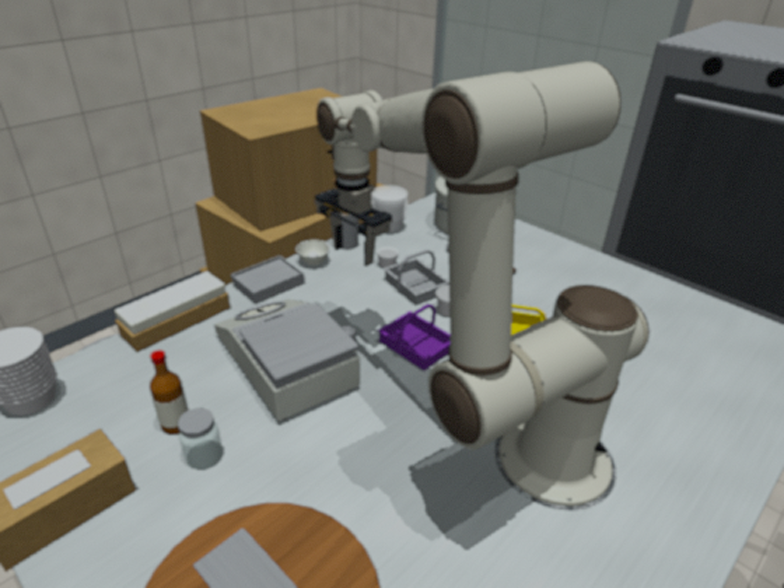

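The steel tray is at view px (265,375), with the handle across its short axis. The scale is at (515,330), its dial pointing away from the robot. Next I take coarse fixes and close looks with the wrist camera.

Run:
```python
from h import *
s=cams.snapshot("scene")
for n,uv,z in [("t fl",(230,410),.0),("t fr",(292,412),.0),("t br",(300,345),.038),("handle L",(232,345),.105),("handle R",(298,342),.105),("plat",(457,249),.132),("plat",(555,249),.132),("plat",(563,300),.132),("plat",(457,302),.132),("dial",(521,367),.09)]:
    print(n,np.round(onz(s,np.array(uv)/1.4,z),3))
w=cams.snapshot("wrist");T=np.array(w["camera_from_world"]);print(-T[:3,:3].T@T[:3,3],T[:3,:3],w["vertical_fov"])
st=env.get_state();print(st["position"],st["tcp_rot"],st["force"])
for q in([.6,-.25,.3],[.6,-.25,.35],[.6,.05,.35],[.75,.1,.3],[.65,.1,.3]): print(q,planner.solve_ik(q,st["tcp_rot"]))
```

```text
t fl [ 0.657 -0.326  0.   ]
t fr [ 0.682 -0.22  -0.   ]
t br [ 0.549 -0.193  0.038]
handle L [ 0.61  -0.308  0.105]
handle R [ 0.623 -0.196  0.105]
plat [0.424 0.138 0.132]
plat [0.463 0.329 0.132]
plat [0.63  0.277 0.132]
plat [0.599 0.09  0.132]
dial [0.742 0.163 0.09 ]
[0.57424238 0.07019387 0.38467126] [[ 9.99999111e-01 -1.10233314e-03 -7.49659128e-04]
 [-8.80564685e-04 -9.68407459e-01  2.49371647e-01]
 [-1.00086612e-03 -2.49370765e-01 -9.68407569e-01]] 70.40099820300708
[ 5.74976495e-01 -2.32765712e-05  2.28612208e-01] [ 7.07104497e-01  7.07109065e-01 -1.87424051e-05 -5.29923835e-06] [ 0.06949209 -0.35625692 -0.02712565]
[0.6, -0.25, 0.3] [-5.80298433e-01  3.18046078e-01  1.26925066e+00 -3.45453678e-05
  1.55431393e+00 -5.80304324e-01]
[0.6, -0.25, 0.35] [-5.80298433e-01  3.09857677e-01  1.18318400e+00 -3.46454005e-05
  1.64856898e+00 -5.80307586e-01]
[0.6, 0.05, 0.35] [-1.17330219e-01  1.80124038e-01  1.33619122e+00 -2.28949930e-05
  1.62530893e+00 -1.17337928e-01]
[0.75, 0.1, 0.3] [-2.65753636e-02  6.25406426e-01  8.58743381e-01 -1.99833851e-05
  1.65747633e+00 -2.65835545e-02]
[0.65, 0.1, 0.3] [-3.06831110e-02  3.38619799e-01  1.24374075e+00 -2.00470634e-05
  1.55926550e+00 -3.06893408e-02]
```

Run:
```python
from h import *
import pickle
Q=[.70710678,.70710678,0,0]
D={}
for n,p in(("w_scale",[.62,.22,.38]),("w_tray",[.615,-.22,.33])):
    env.movep(p,Q); env.pause(.3); s=cams.snapshot("wrist"); D[n]=s; save(s,n,None,1.4)
    for q in("tray","platform","zero_wheel","zero_mark","pointer_tip","dial_mid"):
        R=finder.outline_of("wrist",q)
        print(n,q,[(round(r["p"],2),np.round(r["location"]).tolist(),int(r["region"].sum())) for r in R[:3]])
        D[n+q]=R
pickle.dump(D,open("d.pkl","wb")); print(env.get_state()["time_s"])
```

```text
w_scale tray [(0.9, [187.0, 342.0], 1529), (0.83, [248.0, 366.0], 315)]
w_scale platform [(0.64, [198.0, 176.0], 17317)]
w_scale zero_wheel [(0.53, [281.0, 194.0], 193)]
w_scale zero_mark [(0.98, [336.0, 199.0], 2670)]
w_scale pointer_tip [(0.61, [329.0, 204.0], 144)]
w_scale dial_mid [(0.7, [337.0, 205.0], 3654)]
w_tray tray [(0.94, [137.0, 68.0], 10934), (0.73, [263.0, 198.0], 7494), (0.57, [47.0, 196.0], 8581)]
w_tray platform []
w_tray zero_wheel []
w_tray zero_mark []
w_tray pointer_tip [(0.71, [192.0, 337.0], 86)]
w_tray dial_mid [(0.26, [351.0, 217.0], 1233)]
5.075
```

View pics/w_scale.png

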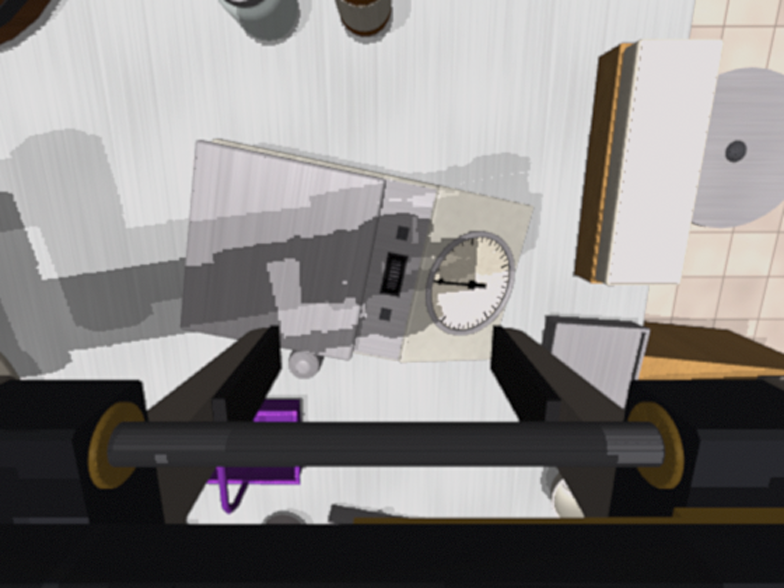

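View pics/w_tray.png

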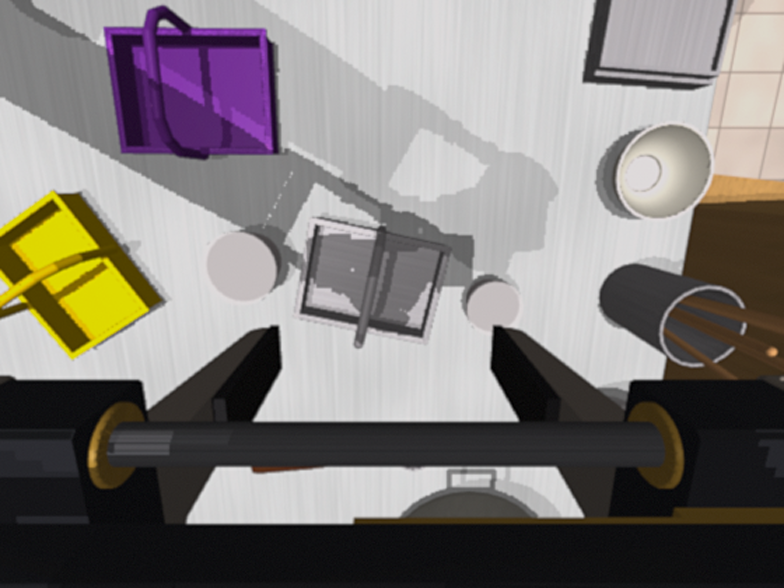

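Tray rim corners are at view px (313,217), (449,245), (428,342) and (297,317). Platform corners are at (197,141), (384,180), (350,360) and (181,327), with the wheel at (395,274). Tubs flank the tray but are low.

Run:
```python
from h import *
import pickle
D=pickle.load(open("d.pkl","rb"))
def quad(s,c,z):
    P=np.array([onz(s,np.array(u)/1.4,z) for u in c]); m=P.mean(0)
    x=(P[1]+P[2]-P[0]-P[3])/2; y=(P[0]+P[1]-P[2]-P[3])/2
    print(np.round(P,3).tolist(),"mid",m.round(4),np.linalg.norm(x).round(3),np.linalg.norm(y).round(3),"yaw",np.arctan2(x[1],x[0]).round(3),np.arctan2(-y[0],y[1]).round(3)); return m
t=D["w_tray"];quad(t,[(313,217),(449,245),(428,342),(297,317)],.038)
a,b=onz(t,np.array((378,240))/1.4,.105),onz(t,np.array((361,340))/1.4,.105);print(a,b,(a+b)/2)
s=D["w_scale"];quad(s,[(197,141),(384,180),(350,360),(181,327)],.132)
print(onz(s,np.array((395,274))/1.4,.106))
o=D["w_scalezero_wheel"][0]["location"];print(onz(s,o,.106))
```

```text
[[0.537, -0.186, 0.038], [0.683, -0.216, 0.038], [0.663, -0.328, 0.038], [0.514, -0.298, 0.038]] mid [ 0.5993 -0.2567  0.038 ] 0.15 0.114 yaw -0.201 -0.189
[ 0.60738852 -0.20114295  0.105     ] [ 0.59035832 -0.29890559  0.105     ] [ 0.59887342 -0.25002427  0.105     ]
[[0.446, 0.326, 0.132], [0.618, 0.291, 0.132], [0.581, 0.109, 0.132], [0.409, 0.145, 0.132]] mid [0.5135 0.2175 0.132 ] 0.176 0.185 yaw -0.206 -0.2
[0.62868711 0.1947829  0.106     ]
[0.62758098 0.19812415 0.106     ]
```

```bash
cat >> h.py <<'E'
from scipy.spatial.transform import Rotation as Ro
def quat(psi): return (Ro.from_euler("z",psi)*Ro.from_quat([.70710678,.70710678,0,0])).as_quat()
TR=np.array([.599,-.2545]); PL=np.array([.5135,.2175]); YT,YS=-.195,-.203
def fz(n=5):
    v=[]
    for _ in range(n): v.append(env.get_state()["force"][2]); env.pause(.02)
    return np.mean(v)
E
python3 - <<'E'
from h import *
eoat.command_gripper(.06)
env.movep([*TR,.2],quat(YT)); env.move_linear([*TR,.1],max_speed=.1); f0=fz()
eoat.command_gripper(0,30); st=env.get_state(); print("grip",st["gripper_width"],st["grasp_force"],f0)
env.move_linear([*TR,.14],max_speed=.06); env.pause(.3); print("lift",fz(),env.get_state()["gripper_width"],env.get_state()["ft_torque"])
env.move_linear([*TR,.31],max_speed=.15); env.pause(.3)
s=cams.snapshot("wrist"); save(s,"lifted",None,1.2); print(env.get_state()["time_s"])
E
```

```text
grip 0.008767656150520331 29.988007843494415 -0.019645323576081397
lift -3.3912931583099173 0.00931571613447364 [ 0.00993304 -0.00865783  0.01339858]
11.2
```

View pics/lifted.png

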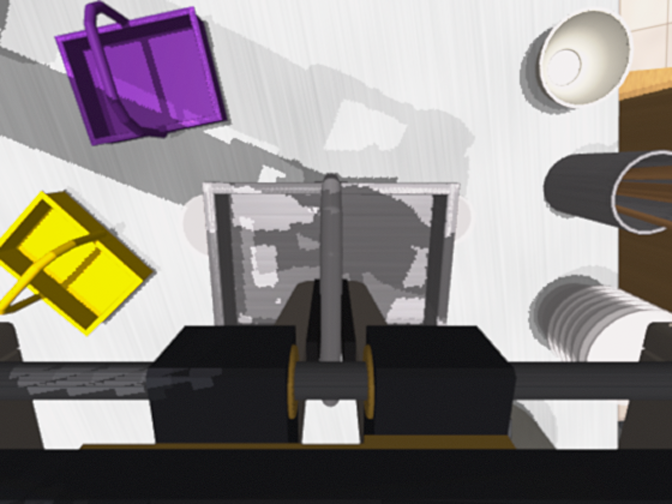

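The tray is held level by the bar, and its mass is about 0.345 kg. Next I carry it over and lower it, guided by the wrist force.

Run:
```python
from h import *
env.move_linear([*PL,.31],quat(YS),max_speed=.16); env.pause(.5)
w=fz(); print("w",w)
env.move_linear([*PL,.24],max_speed=.06); env.pause(.2)
z=.24
while z>.226:
    z-=.001; env.move_linear([*PL,z],max_speed=.02); f=fz(3)
    if f>w*.15: break
print(z,f)
eoat.command_gripper(.035); env.pause(.3)
env.move_linear([*PL,.30],max_speed=.1)
# view dial: camera is 70mm to tool's +x side of the TCP
d=PL+.2*np.array([np.cos(YS),np.sin(YS)])
env.movep([*(d-np.array([-np.sin(YS),np.cos(YS)])*.07),.26],quat(YS)); env.pause(.3)
s=cams.snapshot("wrist"); save(s,"dial",None,1.4)
import pickle; pickle.dump(s,open("dial.pkl","wb"))
for q in("zero_mark","pointer_tip","dial_mid","zero_wheel","tray"): print(q,[(round(r["p"],2),np.round(r["location"]).tolist(),int(r["region"].sum())) for r in finder.outline_of("wrist",q)[:3]])
print(env.get_state()["time_s"])
```

```text
w -3.696354474665405
0.22899999999999998 0.8425028954171351
zero_mark [(0.81, [280.0, 129.0], 6569)]
pointer_tip []
dial_mid [(0.83, [284.0, 129.0], 8923)]
zero_wheel [(0.72, [194.0, 129.0], 352)]
tray [(0.77, [65.0, 133.0], 21620)]
22.9333
```

View pics/dial.png

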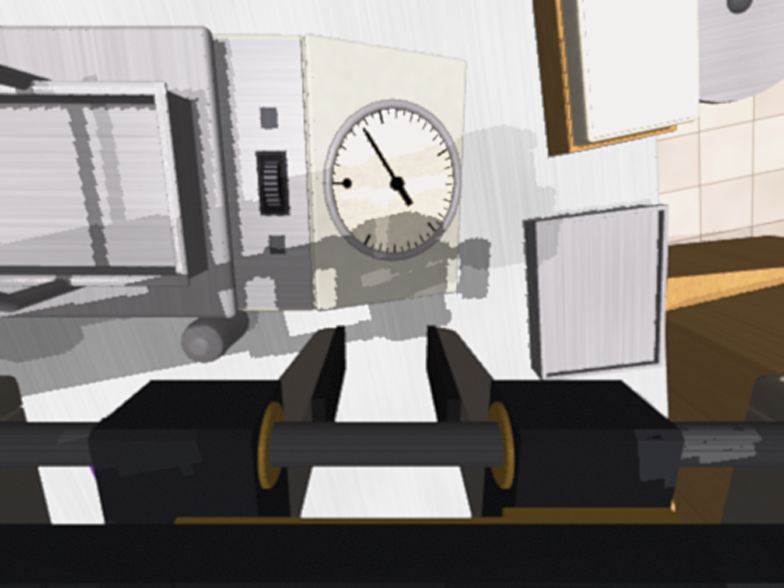

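The dial shows the zero mark (dot) at (340,183), the centre at (396,184) and the pointer tip at (363,128). So the card must turn about 0.95 rad clockwise, which is about 38 mm of roll towards +y. I'll use closed fingers turned 90°, giving a longer contact along y and the camera over the dial.

```bash
cat >> h.py <<'E'
ex=np.array([np.cos(YS),np.sin(YS)]); ey=np.array([-np.sin(YS),np.cos(YS)])
WH=PL+.117*ex; QW=quat(YS-np.pi/2)
def stroke(y0,y1,press=4.):
    env.move_linear([*(WH+y0*ey),.135],QW,max_speed=.1); env.pause(.15); f0=fz(4); z=.1265
    env.move_linear([*(WH+y0*ey),z],max_speed=.04)
    while z>.1195:
        f=fz(3)-f0
        if f>press: break
        z-=.0004; env.move_linear([*(WH+y0*ey),z],max_speed=.02)
    print("contact",round(z,4),round(f,2))
    env.move_linear([*(WH+y1*ey),z],max_speed=.03); print("end",np.round(env.get_state()["force"],2), round(f0,2))
    env.move_linear([*(WH+y1*ey),.135],max_speed=.05)
E
python3 - <<'E'
from h import *
eoat.command_gripper(0,20)
env.movep([*WH,.2],QW)
stroke(-.0095,.0095)
env.pause(.2); s=cams.snapshot("wrist"); save(s,"roll1",None,1.4)
print(env.get_state()["time_s"])
E
```

```text
contact 0.1229 5.62
end [0.14 1.35 4.54] 0.05
30.6333
```

View pics/roll1.png

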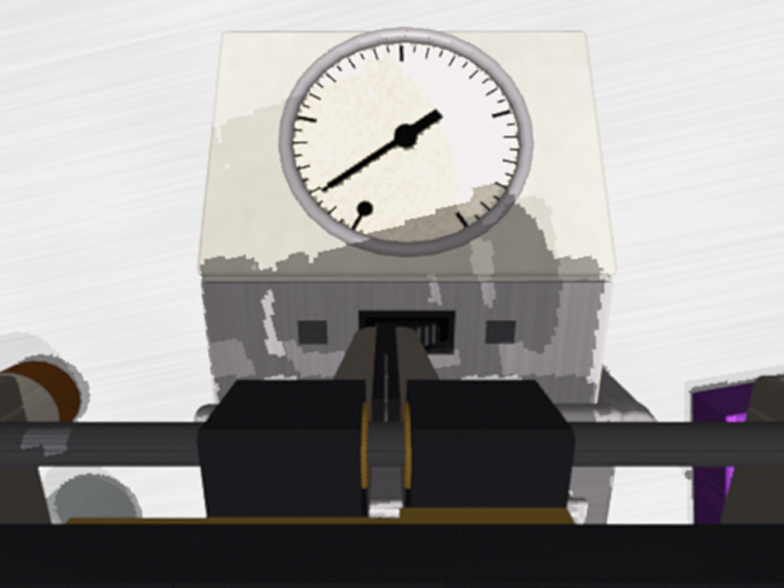

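The card followed almost without slip: mark at about 0.467 rad, pointer at about 0.949 rad. Remaining is about 0.48 rad, so 19.5 mm of roll.

Run:
```python
from h import *
stroke(-.0097,.0099)
env.move_linear([*WH,.2],max_speed=.1); env.movep([*(WH-.03*ex),.26],QW); env.pause(.4); s=cams.snapshot("wrist"); save(s,"roll2",None,1.4)
print(env.get_state()["time_s"])
```

```text
contact 0.1229 4.86
end [0.26 1.96 4.84] 0.04
37.125
```

View pics/roll2.png

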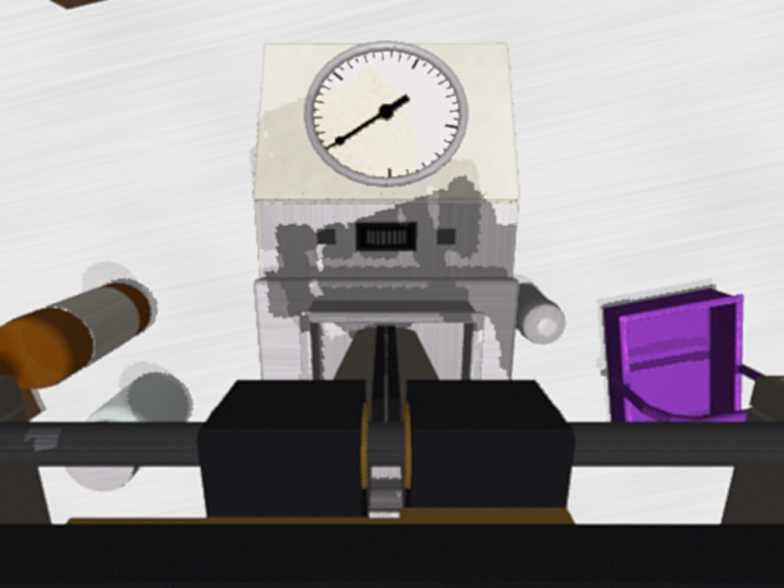

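The zero mark's dot at (340,141) lies on the pointer line. One zoomed check, then hand in.

Run:
```python
from h import *
env.movep([*(WH-.02*ey),.22],QW); env.pause(.3); s=cams.snapshot("wrist"); save(s,"roll3",(180,0,400,160),3)
print(env.get_state()["time_s"],env.get_state()["force"])
```

```text
37.8083 [-0.19720232  0.12839465  0.99052483]
```

View pics/roll3.png

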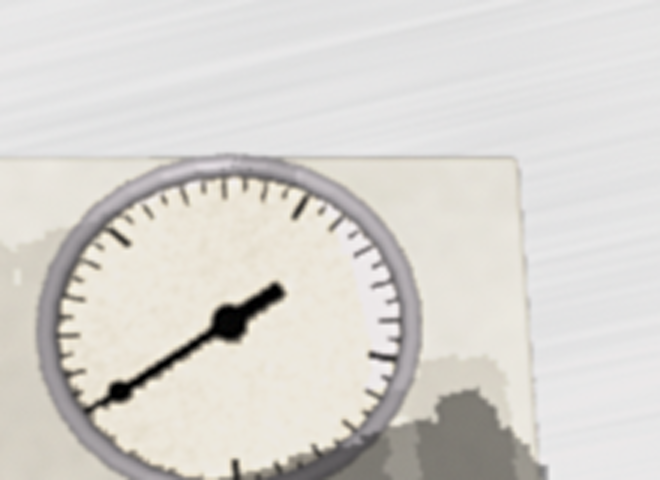

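The pointer lies exactly on the zero mark: dot at (120,392), with its stroke in line.

Run:
```python
from h import *
env.move_linear([*WH,.30],max_speed=.1); env.pause(1); print(env.get_state()["force"]); print(env.job_done())
```

```text
[-0.45551011 -0.35427243  0.69651659]
the job is handed in; nothing more can be done
None
```

The tray is on the middle of the scale's platform and released, and in the last dial picture the zero mark stood under the pointer; the job is handed in, but no verdict came back.

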